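# Snap up the sprung pipe stand and lay the pipe for cutting

### The arm

A 6-joint arm with a two-finger parallel gripper is mounted at the origin on the work surface. World frame = base frame: x ahead of the robot, y to its left, z up, the work surface at z = 0. Lengths are in m, angles in rad, forces in N, time in s.
With the tool pointing down it reaches from about 0.375 to 0.9 m from the base axis. Payload 3.1 kg.
Tool frame: the origin (TCP) lies at the centre of the arm's flange, where the gripper is bolted on; the fingertips stand 173 mm ahead of it and the grasp point (between the pads) lies 155 mm ahead of it (tip_extent is the distance from the TCP to the fingertips, in m); z points along the fingers, y is the direction in which the jaws open and shut (so a half turn about z gives the same grasp; the last joint's range is limited). The gripper opens to 85 mm and grips with 20 to 120 N. Pads are 22 mm wide; open, the fingers measure 114 mm over their backs; the gripper's body (76 mm by 85 mm) begins 54 mm behind the grasp point. The pads swing forward as they close: fully open they stand 13 mm farther back than shut.
Start: joints at [-1.361, 0.527, 1.433, -0, 1.181, -0.178], TCP at [0.236, -0.579, 0.405] pointing down, gripper open.
Joint ranges: [-3.08, 3.08], [-0.75, 2.2], [0.22, 2.44], [-1.43, 4.57], [0, 2.65], [-2.85, 2.85]. Speed limits (rad/s): [2.79, 2.79, 3.14, 3.14, 3.14, 3.14].

### API

Orientations are given as a unit quaternion [x, y, z, w].
In Python, from station import sense, snapshot, sign_off, tip_extent gives the robot as it stands. The module is installed in compiled form; this text tells all that it offers.
- The arm moves only by the tool servo_tool, never from a script. Its argument "rows" is a list of rows, each a list of 3 entries, a list of its own where there are three numbers: the shift along the tool's x, y, z in mm, then the turn about the tool's z in degrees, then the opening, from -1 (shut) to 1 (fully open), so that 0 is half open. A call has 1 to 8 rows; each row is the pose to reach, as a shift and turn from the pose measured when the call began, along the tool's axes at that moment; what a row does not reach only later rows make up. A row lasts 1/10 s, in which the tool goes at most 50 mm and 8.59 degrees, less where a joint would pass 70% of its speed; a pose out of reach is approached as far as the arm can. A call with a gripper value outside its range is refused whole. The fingers move at their own pace and stop on an object; "force" is the grip in N (left out, the last holds). Time passes only in rows, so rows that repeat a pose let the fingers close. It gives the time, the measured TCP pose, the force and the opening at its end, in the units of the state.
- sense(): the state, without advancing time (a new reading comes with each control period).
- snapshot(name): name is "scene" or "top" or "wrist"; returns a dict with "image" (480x640x3 uint8, blue, green, red), "z_map" (480x640 float32, m along the optical axis (not along the pixel's ray), 0 where there is no reading), "vertical_fov" (degrees; the focal length in pixels is half the picture's height over the tangent of half this angle, whatever the lens; pixels are square), "cx", "cy" (the principal point, pixels), "cam_to_world" (4x4, takes a point from camera to world coordinates). Camera axes: x right, y down, z forward; pixel columns grow to the right and rows downward; lengths in m; the calibration is good to about 2 mm. A picture is of the moment at which its call begins.
- sign_off(): hands the job in, once; it reports no verdict.
The state is a dict: "t": time; "q": joint angles; "qd": joint speeds; "tau": joint torques, N m; "tcp_pos": TCP position; "tool_rot": TCP orientation; "force": force on the tool from outside, world axes, zero at the start; "ft_torque": the same for the moment, N m; "finger_gap": opening from 0.0 (shut) to 1.0 (fully open).
Only numpy, scipy, OpenCV 4.12 (cv2) and the standard library are available. Lean on these libraries where they do the work, as an engineer would, in place of code of your own. Each camera call takes 0.05 s, during which the arm holds its last target. There are 200 camera calls.

### The job

Get the pipe ready for cutting: push the sprung fold-up stand of the cutting rest over its dead centre with light pressure (never more than about 20 N, its stop is adjustable and must not be forced) so that it snaps up against its working stop by itself, and let go of it. Then lower the grey pipe gently, held in the hand until it is down (not dropped), lengthways onto the rest so that it lies about centred in both the fixed V block and the V of the raised stand, and let go. Leave the other things on the bench where they are.

Things in the scene. Friction and masses are not known exactly. Their poses are not given: they have to be found in the camera images.
- jig: Pipe cutting rest screwed to the bench: aluminium rail 60 mm wide (x), 360 mm long (y), 18 mm high, origin at the centre of its underside, z up. Near its -y end a fixed grey V block, near its +y end the hinged steel stand. A 40 mm pipe lying in both Vs has its axis 149 to 155 mm above the bench, parallel to y, above the rail's middle line.
- saddle (a point): Bottom of the V of the fixed V block: on the rail's middle line, 120 mm from the rail's middle towards -y, 125 mm above the bench. The V is 90 degrees, 30 mm thick along the rail, its prongs reach 33 mm to either side and 33 mm up from this point.
- pivot (a point): Hinge pin of the stand: on the rail's middle line, 120 mm from the rail's middle towards +y, 35 mm above the bench; the hinge axis is the rail's x axis.
- fork: The stand: steel bar 26 x 10 mm with a 90 degree V (12 mm thick, prongs 33 mm to either side) on top. Origin at the hinge pin, z up the bar; bottom of the V at z = 90 mm, prongs end at 125 mm. A tang with a roller sticks out sideways from the -x prong: push there. Parked it leans 0.70 rad from vertical towards the rail's +y (outward); raised it is upright or leans up to 0.41 rad inward.
- tang (a point): Middle of the tang's free-turning black roller, 18 mm diameter and 52 mm long, on its axis, which runs along the stand's x axis (x = -40 to -92 mm, z = 118 mm in the stand's frame; robot side). Push it from its outer (+y) side towards the rail's -y. It is 125 mm above the bench when parked, 153 mm when upright.
- stand (a joint): Stand angle, rad: 0 parked, 0.70 upright, growing inward. The push at the tang starts at 7 to 13 N and fades to zero at dead centre; there the spring throws the stand onto a hard stop 0.16 rad further and holds it. Spring foot and stop are set differently each time, unseen: dead centre 0.55 to 0.95 rad, stop 0.71 to 1.11. Over 20 N comes fast at the stop; let go too early and it swings back.
- pipe: Plain grey plastic pipe, 40 mm diameter, 320 mm long, 0.18 to 0.35 kg, lying on the bench beyond the rest roughly parallel to it. Origin at its centre on its axis (20 mm above the bench), y along the pipe; it can roll. Grip it across, near its middle.
- crate: Open red plastic crate 130 x 190 x 75 mm on the bench, bystander; origin under its centre.
- glue: Closed can 68 mm across, 100 mm high, bystander; origin under its centre.
- driver: Screwdriver lying on the bench, bystander.
- elbow: Orange plastic pipe elbow about 75 x 105 x 50 mm lying on the bench, bystander.

How it is judged:
By the outcome, as a careful person would: the job done as asked, in the order asked, and still so for the second after the job is handed in, with the robot touching nothing.
It also fails if it takes over 72 s, if anything falls off the work surface, if the arm or the gripper's body presses on something with over 40 N, if the wrist force passes 120 N, or if a joint passes its speed limit or range.

## Working session

There is one attempt and no reset: what is moved stays moved. The work goes in short steps, Python scripts to look and compute and a tool call to move; the robot and the scene stay as the last step left them, time stands still between calls to the robot, and variables do not carry over. Pictures are saved under pics/ and viewed, about 8 in all and at most 12, crops included, and the job is handed in when it is done.

Besides the shell and the picture viewer there is one more tool, called by a JSON object that holds its "fn" and its "kwargs". servo_tool: Moves the arm, as the interface text tells. Its arguments: {"type":"object","properties":{"rows":{"type":"array"},"force":{"type":"number"}},"required":["rows"]}

```bash
mkdir -p pics
cat > h.py <<'E'
import numpy as np, cv2
from station import sense, snapshot, sign_off, tip_extent
def cloud(s):
    z=s["z_map"];f=240/np.tan(np.radians(s["vertical_fov"])/2)
    v,u=np.mgrid[0:480,0:640]
    P=np.stack([(u-s["cx"])*z/f,(v-s["cy"])*z/f,z,np.ones_like(z)],-1)@np.array(s["cam_to_world"]).T
    P=P[...,:3];P[z==0]=np.nan;return P
E
python3 - <<'E'
from h import *
st=sense();print(st)
for n in("top","scene"):
    s=snapshot(n);cv2.imwrite(f"pics/{n}0.png",s["image"]);np.save(f"{n}.npy",cloud(s));print(n,np.array(s["cam_to_world"]).round(3).tolist(),s["vertical_fov"])
E
```

```text
{'t': 0.0, 'q': array([-1.36148861e+00,  5.28505477e-01,  1.43386266e+00, -2.98043426e-05,
        1.18139951e+00, -1.78499577e-01]), 'qd': array([ 2.04369584e-05, -1.36932539e-03,  1.55824487e-04, -9.42217567e-04,
       -8.99089159e-04, -2.86895154e-04]), 'tau': array([-6.96290917e-04, -4.42350662e+01, -1.78028476e+01, -2.93299381e-04,
        8.45925591e-03,  1.36216499e-05]), 'tcp_pos': array([ 0.23630522, -0.57825416,  0.40372166]), 'tool_rot': array([ 9.81257843e-01,  1.92696295e-01, -3.05299439e-05, -1.08715277e-03]), 'force': array([ 0.25897114, -0.03757279, -0.15634711]), 'ft_torque': array([-0.02286665, -0.00990586, -0.0070312 ]), 'finger_gap': 1.0011028589038753}
top [[-0.007, -0.998, 0.067, 0.456], [-1.0, 0.007, 0.01, -0.0], [-0.011, -0.067, -0.998, 1.494], [0.0, 0.0, 0.0, 1.0]] 50.442748648400226
scene [[-0.747, 0.495, -0.444, 1.142], [0.665, 0.569, -0.484, 0.643], [0.013, -0.656, -0.754, 1.069], [0.0, 0.0, 0.0, 1.0]] 47.73131276983932
```

View pics/top0.png

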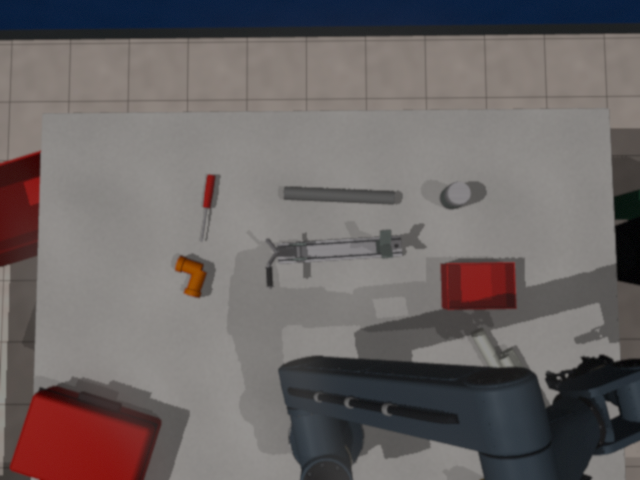

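View pics/scene0.png

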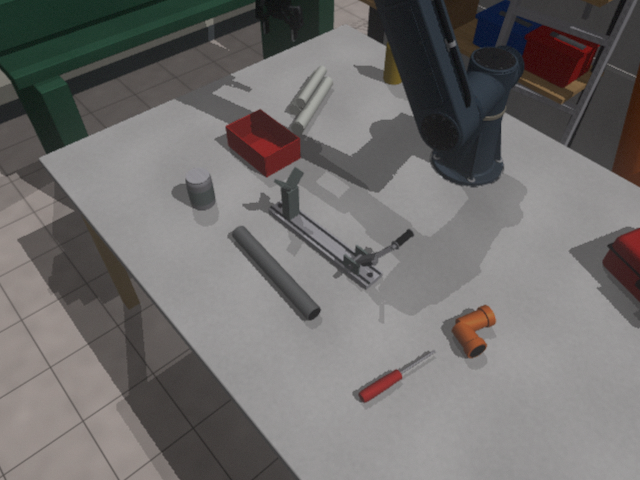

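The top view shows the pipe at about (342,195), the V block at (387,243), the fork's V at about (272,250) with its black roller at (269,277), the crate at (478,285) and the can at (457,195). Next I measure these.

Run:
```python
from h import *
T=np.load("top.npy");S=np.load("scene.npy")
im=cv2.imread("pics/top0.png");si=cv2.imread("pics/scene0.png")
def box(P,u0,u1,v0,v1,z0,z1,nm):
    Q=P[v0:v1,u0:u1].reshape(-1,3);Q=Q[(Q[:,2]>z0)&(Q[:,2]<z1)]
    if len(Q)<5: print(nm,len(Q));return
    (c,sz,a)=cv2.minAreaRect((Q[:,:2]*1000).astype(np.float32))
    print(nm,len(Q),'rect',np.round(c,1),np.round(sz,1),round(a,2),'zmed',np.percentile(Q[:,2],[2,50,98]).round(3))
box(T,275,410,180,210,.02,.06,'pipe T')
box(S,225,325,220,322,.012,.06,'pipe S')
box(T,255,430,225,290,.011,.03,'rail T')
box(T,370,430,225,265,.10,.18,'Vblock T')
box(T,255,300,225,295,.10,.16,'fork T')
box(T,262,276,264,290,.08,.16,'tang T')
box(S,385,415,225,255,.08,.16,'tang S')
box(S,265,310,165,220,.10,.18,'Vblock S')
box(T,430,530,255,315,.03,.1,'crate');box(T,430,490,170,215,.05,.12,'glue')
box(T,195,225,170,245,.006,.05,'driver')
# bench check
print(np.nanmedian(T[120:160,250:400,2]),np.nanmedian(S[300:330,150:200,2]))
s=T[225:295,250:430,2]
cv2.imwrite("pics/z.png",cv2.resize(np.hstack([np.clip(s*1500,0,255).astype(np.uint8)]),None,fx=4,fy=4,interpolation=0))
cv2.imwrite("pics/zc.png",np.vstack([cv2.resize(im[225:295,250:430],None,fx=4,fy=4),cv2.cvtColor(cv2.imread("pics/z.png",0),cv2.COLOR_GRAY2BGR)]))
```

```text
pipe T 1472 rect [693.8 -42. ] [319.9  39.6] 86.93 zmed [0.023 0.036 0.044]
pipe S 2638 rect [613.8 -35.1] [325.3 205.4] 87.31 zmed [0.013 0.031 0.041]
rail T 1896 rect [536.4 -41.4] [ 60.2 359.3] 3.23 zmed [0.012 0.018 0.025]
Vblock T 334 rect [ 543.8 -161.2] [74.8 30.6] 2.89 zmed [0.116 0.143 0.159]
fork T 308 rect [495.  141.6] [134.7  37.8] 0.38 zmed [0.102 0.127 0.139]
tang T 155 rect [459.7 150.1] [64.5 18.1] 2.71 zmed [0.122 0.132 0.14 ]
tang S 253 rect [470.9 152.1] [80.7 22.8] 2.58 zmed [0.113 0.13  0.136]
Vblock S 423 rect [ 544.3 -158.9] [77.3 34.7] 2.77 zmed [0.101 0.134 0.157]
crate 810 rect [ 429.8 -430.9] [130.3 192.7] 0.41 zmed [0.032 0.066 0.079]
glue 555 rect [ 684.  -367.9] [65.8 64.5] 80.82 zmed [0.054 0.098 0.105]
driver 422 rect [662.9 337.5] [ 85.6 216.6] 89.42 zmed [0.006 0.02  0.029]
-0.0002332235824904494 -0.002408014635496891<stdin>:22: RuntimeWarning: invalid value encountered in cast
```

View pics/zc.png

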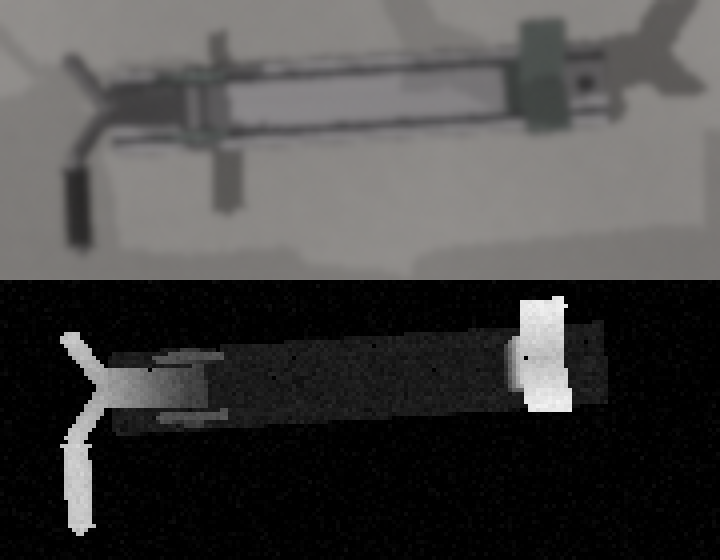

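```bash
cat >> h.py <<'E'
from scipy.spatial.transform import Rotation as R
C=np.array([536.4,-41.4]);yw=np.radians(3.2)
ex=np.array([np.cos(yw),np.sin(yw)]);ey=np.array([-np.sin(yw),np.cos(yw)])
def rail(x,y): return C+x*ex+y*ey       # rail frame -> world, mm
def go(xy,tipz,yaw):                     # yaw: direction of tool x, deg
    s=sense();M=R.from_quat(s["tool_rot"]);p=s["tcp_pos"]*1000
    d=M.inv().apply(np.array([*xy,tipz+173])-p)
    m=M.as_matrix();y0=np.degrees(np.arctan2(m[1,0],m[0,0]))
    print("shift",d.round(1),"turn",round((y0-yaw+180)%360-180,2),"tilt",m[2,2].round(5))
def st():
    s=sense();p=s["tcp_pos"]*1000;q=p[:2]-C
    print("t",round(s["t"],2),"railxy",(q@ex).round(1),(q@ey).round(1),"tipz",(p[2]-173).round(1),"F",s["force"].round(1),"gap",round(s["finger_gap"],3))
E
python3 -c "
from h import *
go((450,-250),231,93.2)
go(rail(-68,245),231,93.2)"
```

```text
shift [ 322.  -223.1    0.4] turn -70.98 tilt -1.0
shift [ 496.4 -637.3    1.2] turn -70.98 tilt -1.0
```

{"fn": "servo_tool", "kwargs": {"rows": [[[322, -223, 0], -71, -1], [[322, -223, 0], -71, -1], [[322, -223, 0], -71, -1], [[322, -223, 0], -71, -1], [[322, -223, 0], -71, -1], [[322, -223, 0], -71, -1], [[496, -637, 0], -71, -1], [[496, -637, 0], -71, -1]]}}

```text
t: 0.9
tcp_pos: [0.4107, -0.2257, 0.4043]
tool_rot: [0.699, 0.715, 0.001, -0.001]
force: [1.0, -0.3, 0.7]
finger_gap: 0.004
```

```bash
python3 -c "
from h import *
st();go(rail(-68,245),231,93.2)"
```

```text
t 0.9 railxy -135.8 -177.0 tipz 231.3 F [ 1.  -0.3  0.7] gap 0.004
shift [424.   54.1   1.2] turn -1.86 tilt -1.0
```

{"fn": "servo_tool", "kwargs": {"rows": [[[424, 54, 0], -2, -1], [[424, 54, 0], -2, -1], [[424, 54, 0], -2, -1], [[424, 54, 0], -2, -1], [[424, 54, 0], -2, -1], [[424, 54, 0], -2, -1], [[424, 54, 0], -2, -1], [[424, 54, 0], -2, -1]]}}

```text
t: 1.7
tcp_pos: [0.4514, 0.1724, 0.4051]
tool_rot: [0.686, 0.728, 0.001, -0.001]
force: [1.5, -0.5, 0.0]
finger_gap: 0.001
```

```bash
python3 -c "
from h import *
st();go(rail(-68,240),108,93.2)"
```

```text
t 1.7 railxy -73.0 218.2 tipz 232.1 F [ 1.5 -0.5  0. ] gap 0.001
shift [ 21.5   5.1 124.1] turn 0.16 tilt -1.0
```

{"fn": "servo_tool", "kwargs": {"rows": [[[22, 5, 0], 0, -1], [[22, 5, 40], 0, -1], [[22, 5, 80], 0, -1], [[22, 5, 124], 0, -1], [[22, 5, 124], 0, -1], [[22, 5, 124], 0, -1]]}}

```text
t: 2.3
tcp_pos: [0.455, 0.1949, 0.2808]
tool_rot: [0.686, 0.727, -0.0, -0.002]
force: [-0.1, -0.3, 0.0]
finger_gap: 0.002
```

```bash
python3 -c "
from h import *
st();s=snapshot('scene');cv2.imwrite('pics/s1.png',cv2.resize(s['image'][130:330,260:540],None,fx=2.5,fy=2.5))
go(rail(-68,200),108,93.2)"
```

```text
t 2.3 railxy -68.1 240.4 tipz 107.8 F [-0.1 -0.3  0. ] gap 0.002
shift [-40.5  -0.6   1.2] turn 0.15 tilt -1.0
```

View pics/s1.png

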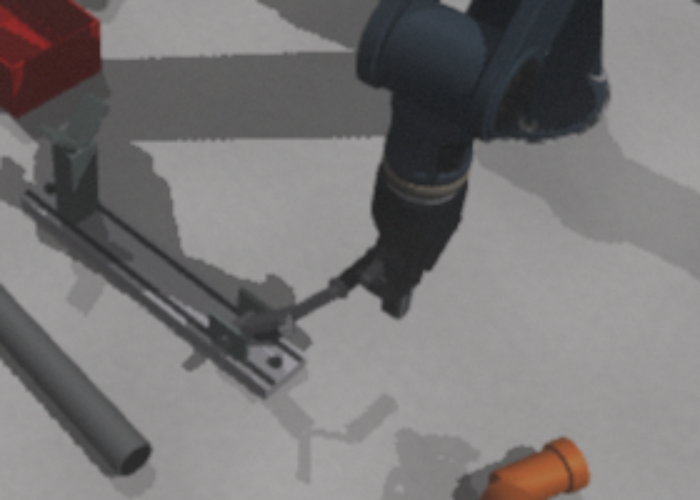

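The closed fingertip (397,305) is on the outer side of the roller (375,265). I'll start the push.

{"fn": "servo_tool", "kwargs": {"rows": [[[-8, 0, 0], 0, -1], [[-14, 0, 0], 0, -1], [[-18, 0, 0], 0, -1], [[-21, 0, 0], 0, -1], [[-24, 0, 0], 0, -1], [[-27, 0, 0], 0, -1], [[-30, 0, 0], 0, -1], [[-33, 0, 0], 0, -1]]}}

```text
t: 3.15
tcp_pos: [0.4574, 0.1635, 0.2823]
tool_rot: [0.687, 0.727, 0.003, -0.002]
force: [-0.6, 11.3, 0.6]
finger_gap: -0.0
```

{"fn": "servo_tool", "kwargs": {"rows": [[[-3, 0, 0], 0, -1], [[-6, 0, 0], 0, -1], [[-9, 0, 0], 0, -1], [[-12, 0, 0], 0, -1], [[-15, 0, 0], 0, -1]]}}

```text
t: 3.65
tcp_pos: [0.4581, 0.1499, 0.2822]
tool_rot: [0.688, 0.726, 0.004, -0.003]
force: [0.3, 8.7, 0.5]
finger_gap: -0.002
```

```bash
python3 -c "
from h import *
st()"
```

```text
t 3.65 railxy -67.5 195.4 tipz 109.2 F [0.3 8.7 0.5] gap -0.002
```

{"fn": "servo_tool", "kwargs": {"rows": [[[-3, 0, 0], 0, -1], [[-6, 0, 0], 0, -1], [[-9, 0, 0], 0, -1], [[-12, 0, 0], 0, -1], [[-15, 0, 0], 0, -1], [[-18, 0, 0], 0, -1], [[-21, 0, 0], 0, -1], [[-24, 0, 0], 0, -1]]}}

```text
t: 4.45
tcp_pos: [0.4594, 0.1268, 0.2823]
tool_rot: [0.688, 0.726, 0.005, -0.003]
force: [-0.8, 6.5, 1.8]
finger_gap: -0.002
```

{"fn": "servo_tool", "kwargs": {"rows": [[[-2, 0, 0], 0, -1], [[-4, 0, 0], 0, -1], [[-6, 0, 0], 0, -1], [[-8, 0, 0], 0, -1], [[-10, 0, 0], 0, -1]]}}

```text
t: 4.95
tcp_pos: [0.4599, 0.117, 0.2822]
tool_rot: [0.688, 0.726, 0.006, -0.004]
force: [-0.8, 4.0, 0.4]
finger_gap: -0.0
```

```bash
python3 -c "
from h import *
st()"
```

```text
t 4.95 railxy -67.5 162.5 tipz 109.2 F [-0.8  4.   0.4] gap -0.0
```

{"fn": "servo_tool", "kwargs": {"rows": [[[-2, 0, 0], 0, -1], [[-4, 0, 0], 0, -1], [[-6, 0, 0], 0, -1], [[-8, 0, 0], 0, -1]]}}

```text
t: 5.35
tcp_pos: [0.4604, 0.1088, 0.282]
tool_rot: [0.688, 0.726, 0.006, -0.004]
force: [1.3, 3.9, -0.0]
finger_gap: 0.004
```

{"fn": "servo_tool", "kwargs": {"rows": [[[-2, 0, 0], 0, -1], [[-4, 0, 0], 0, -1], [[-6, 0, 0], 0, -1]]}}

```text
t: 5.65
tcp_pos: [0.4608, 0.1025, 0.2819]
tool_rot: [0.688, 0.726, 0.006, -0.004]
force: [0.9, 2.8, 0.5]
finger_gap: 0.002
```

```bash
python3 -c "
from h import *
st()"
```

```text
t 5.65 railxy -67.5 147.9 tipz 108.9 F [0.9 2.8 0.5] gap 0.002
```

{"fn": "servo_tool", "kwargs": {"rows": [[[-2, 0, 0], 0, -1], [[-4, 0, 0], 0, -1], [[-6, 0, 0], 0, -1], [[-8, 0, 0], 0, -1]]}}

```text
t: 6.05
tcp_pos: [0.4612, 0.0942, 0.2818]
tool_rot: [0.688, 0.726, 0.006, -0.003]
force: [0.6, 1.5, 0.3]
finger_gap: -0.001
```

{"fn": "servo_tool", "kwargs": {"rows": [[[-2, 0, 0], 0, -1], [[-4, 0, 0], 0, -1], [[-6, 0, 0], 0, -1]]}}

```text
t: 6.35
tcp_pos: [0.4616, 0.088, 0.2817]
tool_rot: [0.688, 0.726, 0.005, -0.003]
force: [0.1, 0.7, 0.6]
finger_gap: -0.002
```

```bash
python3 -c "
from h import *
st()
T=cloud(snapshot('top'));Q=T[200:310,230:340].reshape(-1,3)*1000;Q=Q[Q[:,2]>110];q=Q[:,:2]-C
a=np.c_[q@ex,q@ey,Q[:,2]];k=(a[:,0]<-40)&(a[:,0]>-95)&(a[:,2]<175);print(k.sum(),np.percentile(a[k],[5,25,50,75,95],axis=0).round(0))"
```

```text
t 6.35 railxy -67.5 133.3 tipz 108.7 F [0.1 0.7 0.6] gap -0.002Traceback (most recent call last):
  File "<string>", line 5, in <module>
    a=np.c_[q@ex,q@ey,Q[:,2]];k=(a[:,0]<-40)&(a[:,0]>-95)&(a[:,2]<175);print(k.sum(),np.percentile(a[k],[5,25,50,75,95],axis=0).round(0))
                                                                                     ~~~~~~~~~~~~~^^^^^^^^^^^^^^^^^^^^^^^^^^^^^
    return _quantile_unchecked(
        a, q, axis, out, overwrite_input, method, keepdims, weights)
    return _ureduce(a,
                    func=_quantile_ureduce_func,
    ...<5 lines>...
                    overwrite_input=overwrite_input,
                    method=method)
    r = func(a, **kwargs)
    result = _quantile(arr,
                       quantiles=q,
    ...<2 lines>...
                       out=out,
                       weights=wgt)
    slices_having_nans = np.isnan(arr[-1, ...])
                                  ~~~^^^^^^^^^
IndexError: index -1 is out of bounds for axis 0 with size 0
```

{"fn": "servo_tool", "kwargs": {"rows": [[[-2, 0, 0], 0, -1], [[-4, 0, 0], 0, -1], [[-6, 0, 0], 0, -1], [[-6, 0, 0], 0, -1]]}}

```text
t: 6.8
tcp_pos: [0.4619, 0.0815, 0.2816]
tool_rot: [0.688, 0.726, 0.005, -0.003]
force: [-0.1, -0.2, 0.6]
finger_gap: 0.002
```

```bash
cat >> h.py <<'E'
def fork():
    for n in("scene","top"):
        Q=cloud(snapshot(n)).reshape(-1,3)*1000;q=Q[:,:2]-C
        a=np.c_[q@ex,q@ey,Q[:,2]];k=(abs(a[:,0])<36)&(a[:,1]>40)&(a[:,1]<220)&(a[:,2]>80)&(a[:,2]<170);a=a[k]
        if len(a)>20: print(n,len(a),"lean from pts",np.median(np.arctan2(a[:,1]-120,a[:,2]-35)).round(3),"y,z max",np.percentile(a,98,axis=0).round(0))
E
python3 -c "
from h import *
st();fork()"
```

```text
t 6.8 railxy -67.5 126.9 tipz 108.6 F [-0.1 -0.2  0.6] gap 0.002
scene 351 lean from pts -0.08 y,z max [ 34. 132. 157.]
top 164 lean from pts -0.202 y,z max [ 33. 120. 155.]
```

```bash
python3 -c "
from h import *
fork();s=snapshot('scene');cv2.imwrite('pics/s2.png',cv2.resize(s['image'][150:290,290:490],None,fx=4,fy=4))"
```

```text
scene 356 lean from pts -0.204 y,z max [ 33. 140. 161.]
top 171 lean from pts -0.236 y,z max [ 35. 120. 152.]
```

View pics/s2.png

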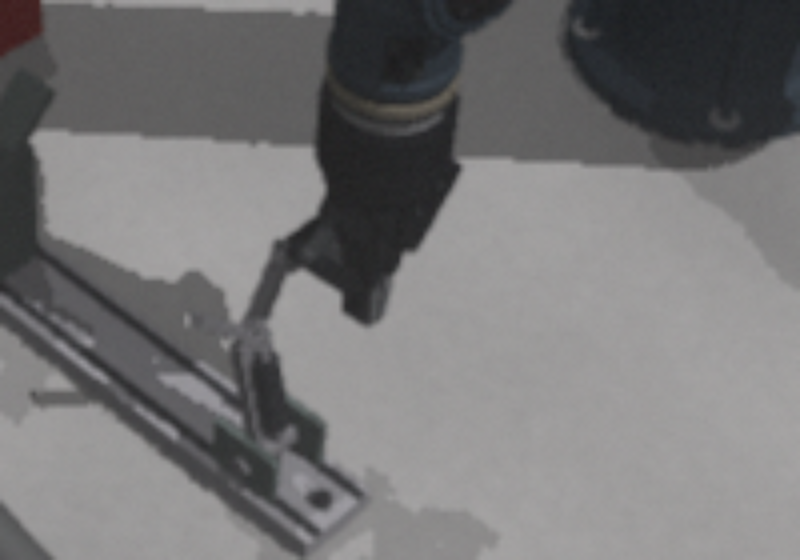

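The fork (250,340) is swinging inward clear of the fingertip (365,310): dead centre is passed. I'll back off and go up.

{"fn": "servo_tool", "kwargs": {"rows": [[[10, 0, 0], 0, -1], [[20, 0, 0], 0, -1], [[20, 0, -50], 0, -1], [[20, 0, -100], 0, -1], [[20, 0, -150], 0, 1], [[20, 0, -150], 0, 1]]}}

```text
t: 7.65
tcp_pos: [0.4621, 0.101, 0.4382]
tool_rot: [0.687, 0.726, 0.01, 0.002]
force: [0.5, 0.4, 0.5]
finger_gap: 0.335
```

```bash
python3 -c "
from h import *
st();fork()
T=cloud(snapshot('top'))*1000
Q=T[180:212,275:410].reshape(-1,3);Q=Q[(Q[:,2]>20)&(Q[:,2]<60)]
print(cv2.minAreaRect(Q[:,:2].astype(np.float32)))
go((694,-42),230,86.9+0)"
```

```text
t 7.65 railxy -66.2 146.3 tipz 265.2 F [0.5 0.4 0.5] gap 0.335
scene 351 lean from pts -0.227 y,z max [ 33. 123. 152.]
top 197 lean from pts -0.256 y,z max [ 34. 122. 154.]
((694.0523681640625, -42.11036682128906), (319.593505859375, 40.27650451660156), 86.81214141845703)
shift [-155.5  226.1   27.3] turn 6.22 tilt -0.99992
```

{"fn": "servo_tool", "kwargs": {"rows": [[[-155, 226, 20], 6, 1], [[-155, 226, 20], 6, 1], [[-155, 226, 20], 6, 1], [[-155, 226, 20], 6, 1], [[-155, 226, 20], 6, 1], [[-155, 226, 20], 6, 1], [[-155, 226, 20], 6, 1], [[-155, 226, 20], 6, 1]]}}

```text
t: 8.6
tcp_pos: [0.6932, -0.0413, 0.4071]
tool_rot: [0.725, 0.689, 0.003, -0.007]
force: [-0.3, 1.2, -0.1]
finger_gap: 1.0
```

```bash
python3 -c "
from h import *
st();print(sense()['tool_rot'])
go((694,-42),1,86.9)"
```

```text
t 8.6 railxy 156.6 -8.6 tipz 234.1 F [-0.3  1.2 -0.1] gap 1.0
[ 0.72476     0.68896076  0.00332522 -0.00670492]
shift [ -4.   2. 233.] turn 0.2 tilt -0.99989
```

{"fn": "servo_tool", "kwargs": {"rows": [[[0, 0, 40], 0, 1], [[-1, 1, 80], 0, 1], [[-2, 1, 120], 0, 1], [[-3, 2, 160], 0, 1], [[-4, 2, 190], 0, 1], [[-4, 2, 200], 0, 1], [[-4, 2, 200], 0, 1]]}}

```text
t: 9.3
tcp_pos: [0.6926, -0.0412, 0.2053]
tool_rot: [0.724, 0.689, 0.002, -0.009]
force: [-0.2, -0.4, 0.2]
finger_gap: 0.998
```

```bash
python3 -c "
from h import *
st();print(R.from_quat(sense()['tool_rot']).as_matrix().round(4))
go((694,-42),1,86.9)"
```

```text
t 9.3 railxy 155.9 -8.6 tipz 32.3 F [-0.2 -0.4  0.2] gap 0.998
[[ 0.0497  0.9987 -0.0095]
 [ 0.9987 -0.0495  0.0156]
 [ 0.0151 -0.0103 -0.9998]]
shift [-1.2  1.8 31.3] turn 0.25 tilt -0.99983
```

{"fn": "servo_tool", "kwargs": {"rows": [[[-2, 2, 12], 0, 1], [[-4, 3, 24], 0, 1], [[-4, 3, 31], 0, 1], [[-4, 3, 31], 0, 1], [[-4, 3, 31], 0, 1]]}}

```text
t: 9.8
tcp_pos: [0.6951, -0.045, 0.1743]
tool_rot: [0.724, 0.689, 0.002, -0.009]
force: [0.8, 0.0, -0.1]
finger_gap: 1.004
```

{"fn": "servo_tool", "kwargs": {"rows": [[[0, 0, 0], 0, -0.5], [[0, 0, 0], 0, -1], [[0, 0, 0], 0, -1], [[0, 0, 0], 0, -1], [[0, 0, 0], 0, -1], [[0, 0, 0], 0, -1], [[0, 0, 0], 0, -1], [[0, 0, 0], 0, -1]], "force": 40}}

```text
t: 10.6
tcp_pos: [0.6954, -0.045, 0.1749]
tool_rot: [0.724, 0.689, 0.002, -0.008]
force: [0.0, 0.5, 5.8]
finger_gap: 0.455
```

```bash
python3 -c "
from h import *
st();print(R.from_quat(sense()['tool_rot']).as_matrix().round(4))
s=snapshot('scene');cv2.imwrite('pics/s3.png',cv2.resize(s['image'][130:330,200:480],None,fx=2.5,fy=2.5))"
```

```text
t 10.6 railxy 158.6 -12.5 tipz 1.9 F [0.  0.5 5.8] gap 0.455
[[ 0.0499  0.9987 -0.0083]
 [ 0.9986 -0.0497  0.0154]
 [ 0.0149 -0.0091 -0.9998]]
```

View pics/s3.png

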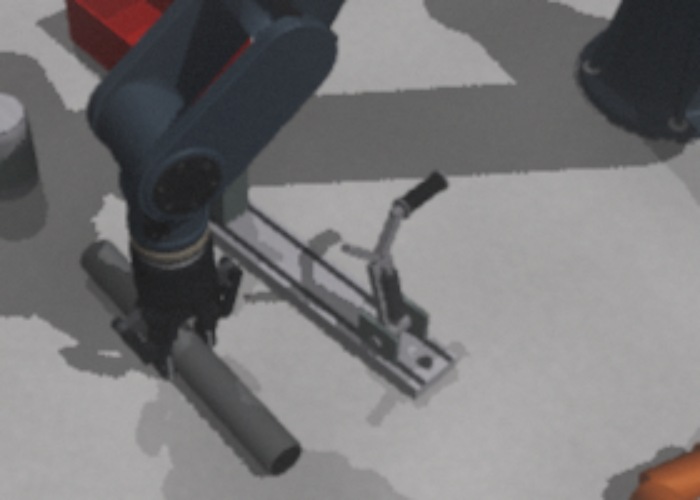

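{"fn": "servo_tool", "kwargs": {"rows": [[[0, 0, -5], 0, -1], [[0, 0, -15], 0, -1], [[0, 0, -30], 0, -1], [[0, 0, -60], 0, -1], [[0, 0, -100], 0, -1], [[0, 0, -140], 0, -1], [[0, 0, -180], 0, -1], [[0, 0, -200], 0, -1]], "force": 60}}

```text
t: 11.45
tcp_pos: [0.6976, -0.0482, 0.3806]
tool_rot: [0.724, 0.689, 0.004, -0.005]
force: [0.8, -0.2, -1.2]
finger_gap: 0.446
```

{"fn": "servo_tool", "kwargs": {"rows": [[[0, 0, -10], 0, -1], [[0, 0, -10], 0, -1]]}}

```text
t: 11.65
tcp_pos: [0.6979, -0.0484, 0.3939]
tool_rot: [0.724, 0.689, 0.006, -0.003]
force: [0.5, 0.1, -1.6]
finger_gap: 0.454
```

```bash
python3 -c "
from h import *
st();print(R.from_quat(sense()['tool_rot']).as_matrix().round(4))
go(rail(0,-8)+[1.3,-2.3],205,93.2)
S=cloud(snapshot('scene')).reshape(-1,3)*1000
k=(S[:,2]>165)&(S[:,2]<290)&(S[:,0]>655)&(S[:,0]<740)
for lo,hi in((-205,-120),(40,120)):
    a=S[k&(S[:,1]>lo)&(S[:,1]<hi)];print(len(a),np.median(a,axis=0).round(1) if len(a) else '',a[:,2].max() if len(a) else '',a[:,1].min(),a[:,1].max())"
```

```text
t 11.65 railxy 160.9 -16.0 tipz 220.9 F [ 0.5  0.1 -1.6] gap 0.454
[[ 0.0496  0.9988  0.0047]
 [ 0.9987 -0.0497  0.0123]
 [ 0.0125  0.0041 -0.9999]]
shift [ -11.4 -159.5   15.1] turn -6.04 tilt -0.99991
440 [ 702.3 -166.   254.3] 261.4597797707009 -203.84211127717188 -121.96191419502178
785 [712.2  87.2 251.9] 260.38038685431576 40.03520341718747 119.09341937671137
```

{"fn": "servo_tool", "kwargs": {"rows": [[[-2, -20, 0], -1, -1], [[-4, -50, 0], -2, -1], [[-6, -85, 0], -4, -1], [[-9, -120, 0], -5, -1], [[-11, -145, 0], -6, -1], [[-11, -157, 0], -6, -1], [[-11, -159, 0], -6, -1], [[-11, -159, 0], -6, -1]]}}

```text
t: 12.5
tcp_pos: [0.5388, -0.0516, 0.3911]
tool_rot: [0.688, 0.726, 0.005, -0.004]
force: [0.8, 0.2, -0.9]
finger_gap: 0.451
```

```bash
cat >> h.py <<'E'
def pipe(n,zc):
    Q=cloud(snapshot(n)).reshape(-1,3)*1000;q=Q[:,:2]-C
    a=np.c_[q@ex,q@ey,Q[:,2]];k=(abs(a[:,0])<50)&(a[:,2]>zc-18)&(a[:,2]<zc+30)&(abs(a[:,1])>55)&(abs(a[:,1])<190);a=a[k]
    if len(a)<20: print(n,len(a));return
    print(n,len(a),"y ends",a[:,1].min().round(0),a[:,1].max().round(0))
    for lo,hi in((-190,-110),(-110,-55),(55,95),(95,190)):
        b=a[(a[:,1]>lo)&(a[:,1]<hi)]
        if len(b)>15:
            A=np.c_[2*b[:,0],2*b[:,2],np.ones(len(b))];s=np.linalg.lstsq(A,(b[:,0]**2+b[:,2]**2),rcond=None)[0]
            print("  y",b[:,1].mean().round(0),"x mid",((b[:,0].min()+b[:,0].max())/2).round(1),"x rng",b[:,0].min().round(0),b[:,0].max().round(0),"ztop",np.percentile(b[:,2],97).round(1),"circ x,z,r",s[:2].round(1),np.sqrt(s[2]+s[0]**2+s[1]**2).round(1))
E
python3 -c "
from h import *
st();print(R.from_quat(sense()['tool_rot']).as_matrix().round(4))
go(rail(0,-8),205,93.2)
pipe('top',240);pipe('scene',240)"
```

```text
t 12.5 railxy 1.8 -10.3 tipz 218.1 F [ 0.8  0.2 -0.9] gap 0.451
[[-0.0545  0.9985  0.0013]
 [ 0.9984  0.0545  0.0133]
 [ 0.0132  0.002  -0.9999]]
shift [ 2.1 -1.9 13.1] turn -0.07 tilt -0.99991
top 1032 y ends -168.0 154.0
  y -138.0 x mid 1.9 x rng -18.0 22.0 ztop 258.8 circ x,z,r [  1.8 239.1] 17.3
  y -106.0 x mid 0.6 x rng -16.0 18.0 ztop 257.5 circ x,z,r [  1.6 239.6] 16.4
  y 77.0 x mid 3.0 x rng -17.0 23.0 ztop 259.2 circ x,z,r [  2.7 239.3] 17.2
  y 124.0 x mid 3.0 x rng -17.0 23.0 ztop 257.9 circ x,z,r [  2.9 238.6] 17.3
scene 1379 y ends -168.0 157.0
  y -137.0 x mid 6.6 x rng -12.0 25.0 ztop 256.7 circ x,z,r [  4.7 237.6] 17.5
  y -90.0 x mid 6.5 x rng -12.0 25.0 ztop 256.7 circ x,z,r [  4.8 237.8] 17.7
  y 75.0 x mid 6.9 x rng -11.0 25.0 ztop 256.2 circ x,z,r [  5. 237.] 17.8
  y 131.0 x mid 5.1 x rng -16.0 26.0 ztop 256.4 circ x,z,r [  6.4 239.1] 15.7
```

{"fn": "servo_tool", "kwargs": {"rows": [[[0, -2, 10], 0, -1], [[0, -2, 25], 0, -1], [[0, -2, 40], 0, -1], [[0, -2, 55], 0, -1], [[0, -2, 65], 0, -1], [[0, -2, 70], 0, -1], [[0, -2, 70], 0, -1], [[0, -2, 70], 0, -1]]}}

```text
t: 13.4
tcp_pos: [0.538, -0.0509, 0.3215]
tool_rot: [0.687, 0.726, 0.006, -0.003]
force: [1.3, 0.1, -1.7]
finger_gap: 0.446
```

```bash
python3 -c "
from h import *
st();print(R.from_quat(sense()['tool_rot']).as_matrix().round(4))
pipe('top',170)
s=snapshot('scene');cv2.imwrite('pics/s4.png',cv2.resize(s['image'][100:300,220:460],None,fx=3,fy=3))"
```

```text
t 13.4 railxy 1.0 -9.6 tipz 148.5 F [ 1.3  0.1 -1.7] gap 0.446
[[-0.055   0.9985  0.003 ]
 [ 0.9984  0.055   0.0127]
 [ 0.0125  0.0037 -0.9999]]
top 1043 y ends -167.0 154.0
  y -136.0 x mid 0.5 x rng -37.0 38.0 ztop 189.2 circ x,z,r [  0.9 155.9] 29.6
  y -105.0 x mid -8.3 x rng -35.0 19.0 ztop 189.2 circ x,z,r [ -1.6 158.8] 26.4
  y 79.0 x mid -8.3 x rng -50.0 33.0 ztop 188.7 circ x,z,r [ -4.8 150.8] 34.7
  y 124.0 x mid 2.5 x rng -18.0 23.0 ztop 189.2 circ x,z,r [  2.1 169.2] 17.5
```

View pics/s4.png

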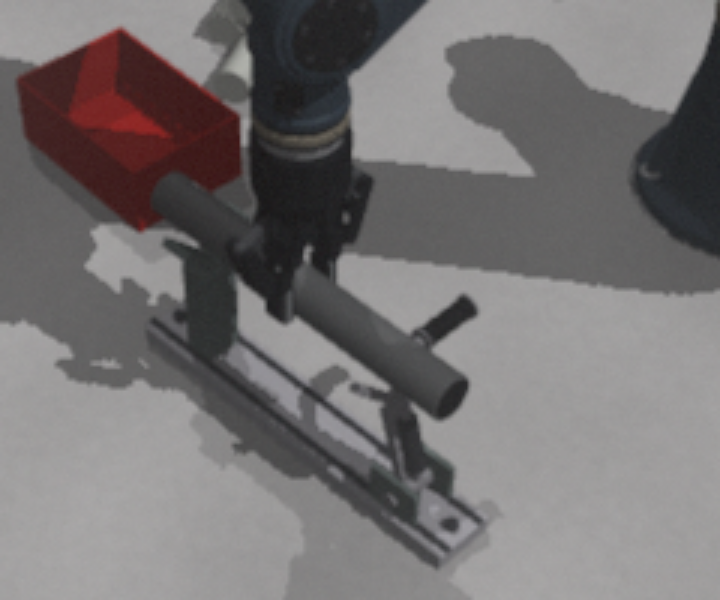

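The pipe lies over both Vs, between (190,200) and (440,385), and the stand is still up. Next comes the slow lowering.

{"fn": "servo_tool", "kwargs": {"rows": [[[0, -1, 2], 0, -1], [[0, -1, 4], 0, -1], [[0, -1, 6], 0, -1], [[0, -1, 8], 0, -1], [[0, -1, 10], 0, -1], [[0, -1, 12], 0, -1], [[0, -1, 12], 0, -1]]}}

```text
t: 14.2
tcp_pos: [0.5369, -0.0508, 0.3096]
tool_rot: [0.687, 0.726, 0.006, -0.003]
force: [0.9, 0.5, -2.3]
finger_gap: 0.451
```

{"fn": "servo_tool", "kwargs": {"rows": [[[0, 0, 1], 0, -1], [[0, 0, 2], 0, -1], [[0, 0, 2], 0, -1]]}}

```text
t: 14.5
tcp_pos: [0.5369, -0.0508, 0.3075]
tool_rot: [0.687, 0.726, 0.006, -0.003]
force: [-0.4, -0.0, -1.1]
finger_gap: 0.449
```

```bash
python3 -c "
from h import *
st();pipe('top',160)"
```

```text
t 14.5 railxy -0.1 -9.4 tipz 134.5 F [-0.4 -0.  -1.1] gap 0.449
top 1150 y ends -166.0 154.0
  y -134.0 x mid 0.4 x rng -37.0 38.0 ztop 176.2 circ x,z,r [  0.4 146.2] 27.1
  y -105.0 x mid 0.5 x rng -35.0 36.0 ztop 177.4 circ x,z,r [ -1.2 149. ] 24.3
  y 80.0 x mid -6.8 x rng -50.0 36.0 ztop 173.5 circ x,z,r [ -6.  139.5] 32.3
  y 124.0 x mid 1.2 x rng -19.0 21.0 ztop 174.0 circ x,z,r [  1.2 154.3] 17.4
```

{"fn": "servo_tool", "kwargs": {"rows": [[[0, 0, 0.5], 0, -1], [[0, 0, 1], 0, -1], [[0, 0, 1], 0, -1]]}}

```text
t: 14.85
tcp_pos: [0.5368, -0.0507, 0.3073]
tool_rot: [0.687, 0.726, 0.006, -0.003]
force: [-2.3, 0.1, 4.6]
finger_gap: 0.452
```

{"fn": "servo_tool", "kwargs": {"rows": [[[0, 0, 0.5], 0, -1], [[0, 0, 1], 0, -1], [[0, 0, 1], 0, -1]]}}

```text
t: 15.15
tcp_pos: [0.5368, -0.0507, 0.3072]
tool_rot: [0.687, 0.726, 0.006, -0.003]
force: [-3.1, 0.5, 7.8]
finger_gap: 0.451
```

{"fn": "servo_tool", "kwargs": {"rows": [[[0, 0, 0.5], 0, -1], [[0, 0, 1], 0, -1], [[0, 0, 1], 0, -1]]}}

```text
t: 15.45
tcp_pos: [0.5367, -0.0507, 0.3071]
tool_rot: [0.687, 0.726, 0.006, -0.003]
force: [-2.8, 1.0, 9.5]
finger_gap: 0.45
```

```bash
python3 -c "
from h import *
st();print(sense()['ft_torque']);pipe('top',160)"
```

```text
t 15.45 railxy -0.2 -9.3 tipz 134.1 F [-2.8  1.   9.5] gap 0.45
[-0.00461668  0.36708573 -0.09781025]
top 1136 y ends -167.0 155.0
  y -134.0 x mid 0.4 x rng -37.0 38.0 ztop 175.5 circ x,z,r [  0.6 144.8] 27.9
  y -105.0 x mid 0.4 x rng -35.0 36.0 ztop 175.3 circ x,z,r [ -2.5 150.4] 22.7
  y 80.0 x mid -6.8 x rng -50.0 36.0 ztop 173.3 circ x,z,r [ -6.1 138.6] 32.8
  y 124.0 x mid 1.3 x rng -19.0 21.0 ztop 174.0 circ x,z,r [  1.6 154.5] 16.8
```

{"fn": "servo_tool", "kwargs": {"rows": [[[0, -0.5, 0], 0, -1], [[0, -1, 0], 0, -1], [[0, -1, 0], 0, -1]]}}

```text
t: 15.8
tcp_pos: [0.536, -0.0507, 0.307]
tool_rot: [0.687, 0.726, 0.006, -0.002]
force: [0.5, 1.2, 0.6]
finger_gap: 0.448
```

{"fn": "servo_tool", "kwargs": {"rows": [[[0, 0, 0.5], 0, -1], [[0, 0, 1], 0, -1], [[0, 0, 1], 0, -1]]}}

```text
t: 16.1
tcp_pos: [0.5361, -0.0507, 0.3068]
tool_rot: [0.687, 0.726, 0.006, -0.002]
force: [-2.3, 0.4, 8.6]
finger_gap: 0.448
```

```bash
python3 -c "
from h import *
st();pipe('top',160)"
```

```text
t 16.1 railxy -0.8 -9.3 tipz 133.8 F [-2.3  0.4  8.6] gap 0.448
top 1149 y ends -166.0 154.0
  y -134.0 x mid 0.5 x rng -37.0 38.0 ztop 175.7 circ x,z,r [  0.5 145.8] 27.1
  y -105.0 x mid 0.6 x rng -35.0 36.0 ztop 175.8 circ x,z,r [-1.000e-01  1.461e+02] 26.4
  y 80.0 x mid -6.8 x rng -50.0 36.0 ztop 172.5 circ x,z,r [ -6.1 138.6] 32.4
  y 124.0 x mid 0.6 x rng -19.0 21.0 ztop 173.5 circ x,z,r [  0.6 153.9] 17.0
```

{"fn": "servo_tool", "kwargs": {"rows": [[[0, -0.5, 0], 0, -1], [[0, -1, 0], 0, -1], [[0, -1.5, 0.5], 0, -1], [[0, -1.5, 1], 0, -1], [[0, -1.5, 1], 0, -1]]}}

```text
t: 16.65
tcp_pos: [0.5353, -0.0507, 0.3065]
tool_rot: [0.687, 0.727, 0.007, -0.001]
force: [1.7, 2.3, 6.0]
finger_gap: 0.445
```

```bash
python3 -c "
from h import *
st();pipe('top',160)"
```

```text
t 16.65 railxy -1.6 -9.2 tipz 133.5 F [1.7 2.3 6. ] gap 0.445
top 1144 y ends -166.0 155.0
  y -134.0 x mid 0.7 x rng -37.0 38.0 ztop 176.3 circ x,z,r [  0.3 146.2] 27.2
  y -105.0 x mid 0.4 x rng -35.0 36.0 ztop 174.7 circ x,z,r [  0.5 144.3] 27.9
  y 80.0 x mid -6.8 x rng -50.0 36.0 ztop 173.2 circ x,z,r [ -6.7 138.6] 32.3
  y 125.0 x mid 0.1 x rng -20.0 20.0 ztop 172.4 circ x,z,r [ -0.2 153.5] 16.9
```

{"fn": "servo_tool", "kwargs": {"rows": [[[0, 0, 0], 0, -0.1], [[0, 0, 0], 0, 0], [[0, 0, 0], 0, 0.1], [[0, 0, 0], 0, 0.3], [[0, 0, 0], 0, 0.6], [[0, 0, 0], 0, 0.9], [[0, 0, 0], 0, 0.9], [[0, 0, 0], 0, 0.9]], "force": 20}}

```text
t: 17.5
tcp_pos: [0.5353, -0.0507, 0.3065]
tool_rot: [0.687, 0.727, 0.007, -0.001]
force: [-0.6, 0.4, -0.3]
finger_gap: 0.948
```

```bash
python3 -c "
from h import *
st();pipe('top',160)
s=snapshot('scene');cv2.imwrite('pics/s5.png',cv2.resize(s['image'][100:300,220:460],None,fx=3,fy=3))"
```

```text
t 17.5 railxy -1.6 -9.2 tipz 133.5 F [-0.6  0.4 -0.3] gap 0.948
top 1129 y ends -167.0 154.0
  y -134.0 x mid 0.5 x rng -37.0 38.0 ztop 176.5 circ x,z,r [  0.4 146.1] 27.2
  y -105.0 x mid 0.5 x rng -35.0 36.0 ztop 174.1 circ x,z,r [ -0.4 144. ] 28.0
  y 80.0 x mid -6.7 x rng -50.0 36.0 ztop 172.5 circ x,z,r [ -6.5 137.8] 32.9
  y 124.0 x mid -0.2 x rng -20.0 20.0 ztop 172.6 circ x,z,r [ -0.3 153.3] 17.0
```

View pics/s5.png

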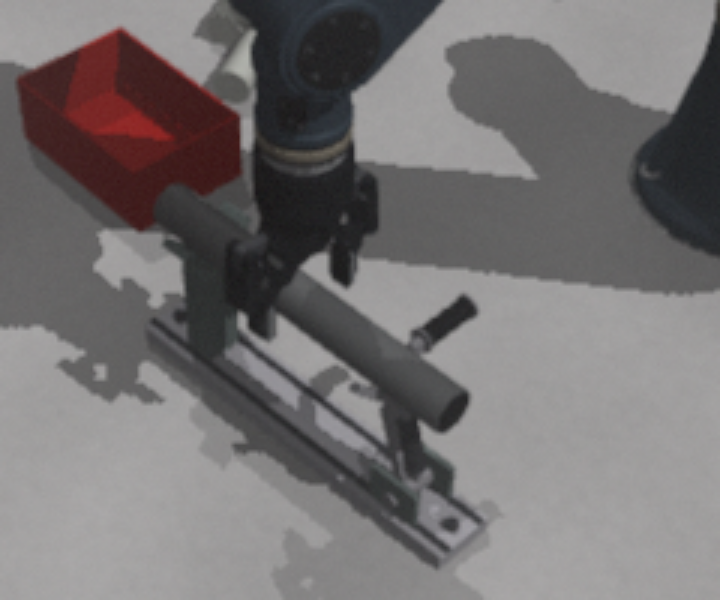

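The pipe rests in both Vs with the jaws open on either side. I'll retract straight up.

{"fn": "servo_tool", "kwargs": {"rows": [[[0, 0, -5], 0, 1], [[0, 0, -15], 0, 1], [[0, 0, -35], 0, 1], [[0, 0, -60], 0, 1], [[0, 0, -100], 0, 1], [[0, 0, -140], 0, 1], [[0, 0, -140], 0, 1], [[0, 0, -140], 0, 1]]}}

```text
t: 18.4
tcp_pos: [0.534, -0.0522, 0.4484]
tool_rot: [0.687, 0.727, 0.008, 0.001]
force: [-0.8, 0.5, 0.1]
finger_gap: 0.998
```

{"fn": "servo_tool", "kwargs": {"rows": [[[0, 0, 0], 0, 1], [[0, 0, 0], 0, 1], [[0, 0, 0], 0, 1], [[0, 0, 0], 0, 1], [[0, 0, 0], 0, 1]]}}

```text
t: 18.9
tcp_pos: [0.534, -0.0522, 0.4478]
tool_rot: [0.687, 0.727, 0.008, 0.0]
force: [0.3, 0.3, 0.3]
finger_gap: 1.0
```

```bash
python3 -c "
from h import *
st();pipe('top',160);fork()
s=snapshot('scene');cv2.imwrite('pics/s6.png',s['image'])"
```

```text
t 18.9 railxy -3.0 -10.6 tipz 274.8 F [0.3 0.3 0.3] gap 1.0
top 923 y ends -167.0 155.0
  y -140.0 x mid -2.5 x rng -37.0 32.0 ztop 175.2 circ x,z,r [ -3.8 150.6] 22.8
  y 81.0 x mid -6.8 x rng -49.0 36.0 ztop 172.5 circ x,z,r [ -6.2 139. ] 31.8
  y 125.0 x mid -0.3 x rng -20.0 19.0 ztop 172.5 circ x,z,r [ -0.3 153.4] 16.7
scene 1050 lean from pts -0.14 y,z max [ 26. 157. 170.]
top 519 lean from pts -0.12 y,z max [ 31. 153. 170.]
```

View pics/s6.png

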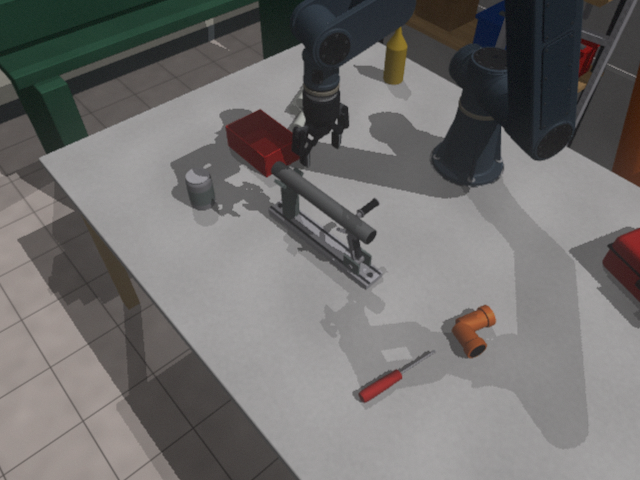

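The pipe lies in both Vs, from (280,170) to (370,235). The stand is up, the gripper is clear, and the bystanders haven't moved. I'll hand the job in.

```bash
python3 -c "
from h import *
sign_off()"
```

```text
the job is handed in; nothing more can be done
```

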